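# Rack the sample links for cleaning

## Robot

A 6-joint arm with a two-finger parallel gripper is mounted at the origin on the work surface. World frame = base frame: x ahead of the robot, y to its left, z up, the work surface at z = 0. Lengths are in m, angles in rad, forces in N, time in s.
With the tool pointing down it reaches from about 0.35 to 1 m from the base axis. Payload 7.1 kg.
Tool frame: the origin (TCP) lies between the finger pads; the fingertips stand 22 mm ahead of it and the grasp point (between the pads) lies 3 mm ahead of it; z points along the fingers, y is the line along which they close (so a half turn about z gives the same grasp; the last joint's range is limited). The gripper opens to 85 mm and grips with 20 to 120 N. Pads are 22 mm wide; open, the fingers measure 114 mm over their backs; the gripper's body (76 mm by 85 mm) begins 54 mm behind the grasp point. The pads swing forward as they close: fully open they stand 13 mm farther back than shut.
Start: joints at [1.14, 0.423, 1.63, -0, 1.089, -0.019], TCP at [0.25, 0.573, 0.253] pointing down, gripper open.
Joint ranges: [-3, 3], [-0.9, 2.11], [0.09, 2.58], [-1.31, 4.45], [0.11, 2.69], [-2.54, 2.54]. Speed limits (rad/s): [2.39, 2.39, 3.01, 3.14, 3.14, 3.14].

## Interface

Orientations are given as a rotation vector (axis times angle).
In Python, from rig import manip gives the robot as it stands. The module is installed in compiled form; this text tells all that it offers. Calls block until the motion is done:
- manip.move_to(position, orientation): joint-space move of the TCP to a pose.
- manip.servo_line(position, orientation=None, rate=0.15): straight line of the TCP; orientation=None keeps the orientation; rate is the mean speed in m/s.
- manip.set_joints(angles): joint-space move.
- manip.command_gripper(opening, f_grip=None): finger opening in m; f_grip is the grip in N (None keeps the last); returns when the fingers have stopped.
- manip.hold(seconds).
- manip.solve_ik(position, orientation): joint angles nearest the present ones, or None.
- manip.camera(name): name is "scene" or "top" or "wrist"; returns a dict with "image" (384x512x3 uint8, red, green, blue), "fx", "fy", "cx", "cy" (pixels), "cam_to_world" (4x4, takes a point from camera to world coordinates); the wrist camera has in their place "mount" (4x4, takes a point from camera to tool coordinates, whose origin is the TCP and whose axes are the flange's). Camera axes: x right, y down, z forward; pixel columns grow to the right and rows downward; lengths in m; the calibration is good to about 2 mm. A picture is of the moment at which its call begins: read the wrist's pose just before it. There is no depth.
A pose or a line that the arm cannot do raises manip.IKError and nothing moves.
- manip.sign_off(): hands the job in; it is judged then, once.
Readings, each from a call of its own:
- manip.get_time(): time.
- manip.get_joint_positions(): joint angles.
- manip.get_joint_vel(): joint speeds.
- manip.get_tau(): joint torques, N m.
- manip.get_position(): TCP position.
- manip.get_ee_rot(): TCP orientation.
- manip.get_contact_force(): force on the tool from outside, world axes, zero at the start.
- manip.get_torque(): the same for the moment, N m.
- manip.get_width(): finger opening in m.
- manip.get_grip_force(): force on a finger pad.
Only numpy, scipy, OpenCV 4.12 (cv2) and the standard library are available. Lean on these libraries where they do the work, as an engineer would, in place of code of your own. Each camera call takes 0.05 s, during which the arm holds its last target. There are 200 camera calls.

## Task

Take hold of the grip bar on the sample tub's lid and tip the lid up while its opposite edge still rests on the rim, then lift it off and lay it flat on the bench, right way up. Hang every link plate from the tub by its eye on a peg of its own on the drying rack, and when all are hanging press the spray cap of the cleaner can fully down for a moment and let it come back up. Finally put the lid back so that it sits fully home on the tub; leave the cup, the mouse and the V-block where they are.

Things in the scene. Friction and masses are not known exactly. Their poses are not given: they have to be found in the camera images.
- tub: blue open tub, 190 (x) x 180 (y) x 50 mm high, walls and floor 5, fixed. Origin: centre of its underside; z up. The links lie flat on its floor in two rows of two places, 86 apart in x, 68 in y, eyes towards tub +x within about 10 degrees
- lid: loose grey lid with a white panel on top, plate 200 (x) x 190 (y) x 5 mm, 0.2 kg, resting on the tub's rim; lip below it 172 x 162, 8 deep (4 mm play each way). Black upright grip bar on top: 10 thick (x), 60 long (y), 26 above the plate, centred at lid x +80. Origin: centre of the plate's underside (tub z +50 when seated, 8 above the bench when lying on its lip). x towards the bar, z up
- lid_edge (a point): middle of the lid's edge farthest from the grip bar: lid x = -100, y = 0, at the plate's underside. The lid tips on this edge.
- rack: fixed steel drying rack: round crossbar (12 mm diameter, 290 long, along y) with its axis 150 above the bench, on posts at y +-145. Four 7 mm pegs at rack y -105, -35, 35, 105, each 50 long from the bar's axis, rising towards rack -x (the robot) at 50 degrees above level. A link on a peg slides down it and hangs. Origin: on the bench below the bar's middle; z up
- spray_cap (a joint): travel of the cap of the cleaner can, m: 0 = up, 0.008 = fully down. Spring: 2 N to start, about 5.5 N fully down; it comes back up by itself.
- cap_top (a point): centre of the top of the white spray cap (28 mm diameter) on the fixed cleaner can (62 mm diameter, about 175 mm high); press straight down here.
- cup: bystander: grey plastic cup, 72 mm diameter, 85 high, origin centre of underside
- mouse: bystander: black computer mouse, 100 x 60 x 32, origin centre of underside
- vblock: bystander: steel V-block, 50 x 70 x 54, origin centre of underside
- link1: flat steel link plate 78 x 36 x 8 mm, 85 g, square ends, with a round through-hole (eye) of 23 mm diameter near one end; both faces alike. Origin: centre of its underside; x along its length towards the eye, z through its thickness. It lies flat in the tub at the start. Absent in some starts (None)
- link1_eye (a point): centre of the eye of link1, at mid-thickness: 21 mm from the plate's origin along its x, 4 mm along its z
- link2: another link plate exactly like link1 (same size, mass, origin and axes). Absent in some starts (None).
- link2_eye (a point): centre of the eye of link2, at mid-thickness: 21 mm from the plate's origin along its x, 4 mm along its z
- link3: another link plate exactly like link1 (same size, mass, origin and axes). Absent in some starts (None).
- link3_eye (a point): centre of the eye of link3, at mid-thickness: 21 mm from the plate's origin along its x, 4 mm along its z
- link4: another link plate exactly like link1 (same size, mass, origin and axes). Absent in some starts (None).
- link4_eye (a point): centre of the eye of link4, at mid-thickness: 21 mm from the plate's origin along its x, 4 mm along its z
- peg1 (a point): middle of peg 1 of the rack on its axis, 25 mm from the crossbar's axis and 25 mm from the tip; axes as the rack's
- peg2 (a point): middle of peg 2 of the rack on its axis, 25 mm from the crossbar's axis and 25 mm from the tip; axes as the rack's
- peg3 (a point): middle of peg 3 of the rack on its axis, 25 mm from the crossbar's axis and 25 mm from the tip; axes as the rack's
- peg4 (a point): middle of peg 4 of the rack on its axis, 25 mm from the crossbar's axis and 25 mm from the tip; axes as the rack's

How it is judged:
By the outcome, as a careful person would: the job done as asked, in the order asked, and still so for the second after the job is handed in, with the robot touching nothing.
Of link1, link2, link3, link4 only 2 to 4 are there at a start; the rules pass over those that are not, and their reading is None.
At some moment in a run one of lid may be knocked a few centimetres aside while the robot is not near it.
Once in a run the grip may slacken for a moment while it holds something.
It also fails if it takes over 210 s, if anything falls off the work surface, if the arm or the gripper's body presses on something with over 40 N, if the wrist force passes 120 N, or if a joint passes its speed limit or range.

## Working session

There is one attempt and no reset: what is moved stays moved. The work goes in short steps, each a Python script; the robot and the scene stay as the last script left them, time stands still between calls to the robot, and variables do not carry over. Pictures are saved under pics/ and viewed, at most 14 in all, crops included, and the job is handed in when it is done.

```bash
mkdir -p pics; ls
python3 - <<'E'
from rig import manip
import cv2,numpy as np
np.set_printoptions(precision=4,suppress=True)
for n in("scene","top","wrist"):
    c=manip.camera(n); cv2.imwrite(f"pics/{n}0.png",c["image"][:,:,::-1]); print(n,c["fx"],c["fy"],c["cx"],c["cy"]); print(c.get("cam_to_world",c.get("mount")))
print(manip.get_time(),manip.get_position(),manip.get_ee_rot())
E
```

```text
pics
scene 431.0639262891519 431.0639262891519 254.31157044871344 178.43620924071354
[[-0.1807  0.6336 -0.7522  1.498 ]
 [ 0.9835  0.1223 -0.1333  0.1913]
 [ 0.0075 -0.7639 -0.6453  0.9131]
 [ 0.      0.      0.      1.    ]]
top 437.17957042051984 437.17957042051984 253.19908980836726 187.94496502746713
[[-0.0229 -0.9955  0.0922  0.4407]
 [-0.9997  0.0225 -0.006   0.0407]
 [ 0.0039 -0.0923 -0.9957  1.4158]
 [ 0.      0.      0.      1.    ]]
wrist 307.05288109472895 307.05288109472895 261.3170845764187 192.9466406188948
[[ 0.0002 -0.9461 -0.3238  0.0828]
 [ 1.      0.0001  0.0003  0.    ]
 [-0.0003 -0.3238  0.9461 -0.1205]
 [ 0.      0.      0.      1.    ]]
0.15 [0.25   0.5724 0.2527] [-0.6422 -3.075   0.0018]
```

View pics/scene0.png

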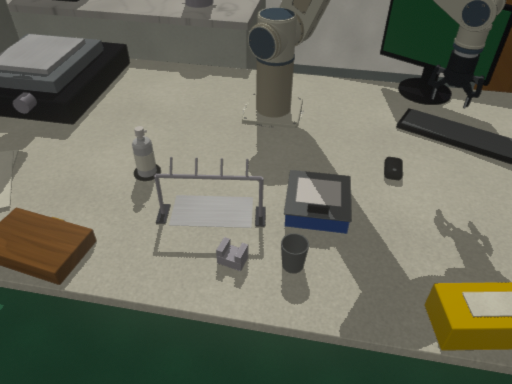

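View pics/top0.png

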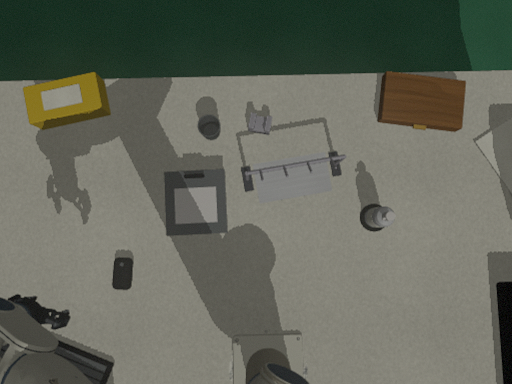

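The scene view shows the tub with lid (~320,200), the rack (~210,190), the can (~145,155), the cup and the V-block. In the top view the lid is at (195,203) with its bar at (194,175), the rack bar runs (248,172)-(343,157), the can is near (385,215), and there is free bench left of the tub at about (85,190).

```bash
cat > h.py <<'E'
from rig import manip as m
import numpy as np, cv2
from scipy.spatial.transform import Rotation as Ro
np.set_printoptions(precision=4,suppress=True)
def ori(yaw,tilt=0.):
    """tool down; camera side towards -(cos yaw, sin yaw); tilt>0 points the tool outward along yaw"""
    c,s=np.cos(yaw),np.sin(yaw)
    R=np.array([[-c,-s,0],[-s,c,0],[0,0,-1.]]).T
    return (Ro.from_matrix(R)*Ro.from_euler('y',-tilt)).as_rotvec()
def axes(rv): return Ro.from_rotvec(rv).as_matrix()
def grab(name):
    T=np.eye(4)
    if name=="wrist": T[:3,:3]=axes(m.get_ee_rot()); T[:3,3]=m.get_position()
    c=m.camera(name)
    c["T"]=T@c["mount"] if name=="wrist" else c["cam_to_world"]
    return c
def save(c,fn): np.savez(fn,**{k:c[k] for k in("image","fx","fy","cx","cy","T")})
def load(fn): return dict(np.load(fn))
def ray(c,px):
    px=np.atleast_2d(px).astype(float)
    d=np.c_[(px[:,0]-c["cx"])/c["fx"],(px[:,1]-c["cy"])/c["fy"],np.ones(len(px))]@c["T"][:3,:3].T
    return c["T"][:3,3],d
def onplane(c,px,z):
    o,d=ray(c,px); return o+d*((z-o[2])/d[:,2])[:,None]
def tri(c1,p1,c2,p2):
    o1,d1=ray(c1,p1);o2,d2=ray(c2,p2);out=[]
    for a,b in zip(d1,d2):
        s=np.linalg.lstsq(np.c_[a,-b],o2-o1,rcond=None)[0]
        A=o1+s[0]*a;B=o2+s[1]*b; out.append(np.r_[(A+B)/2,np.linalg.norm(A-B)])
    return np.array(out)
def proj(c,P):
    q=np.c_[np.atleast_2d(P),np.ones(len(np.atleast_2d(P)))]@np.linalg.inv(c["T"]).T
    return np.c_[c["fx"]*q[:,0]/q[:,2]+c["cx"],c["fy"]*q[:,1]/q[:,2]+c["cy"]]
def tile(cs,fn,n=2):
    ims=[cv2.resize(c["image"][:,:,::-1],(400,300)) for c in cs]
    cv2.imwrite(fn,np.vstack([np.hstack(ims[i:i+n]) for i in range(0,len(ims),n)]))
E
python3 - <<'E'
from h import *
c=grab("top")
P=lambda l,z:onplane(c,l,z)
print("lid",P([[165,168],[227,168],[227,236],[165,236],[194,175]],.055))
print("rackbar",P([[248,172],[343,157]],.15),"cap",P([[390,214]],.18),"cup",P([[209,127]],.08),"vb",P([[260,122]],.05),"mouse",P([[122,273]],.03))
cs=[]
for i,(p,y) in enumerate([((.42,.17,.33),.3),((.46,.27,.33),.3),((.42,-.05,.36),0),((.42,-.2,.36),-.3)]):
    m.move_to(p,ori(y)); c=grab("wrist"); save(c,f"w{i}.npz"); cs.append(c)
tile(cs,"pics/w.png"); print(m.get_time())
E
```

```text
lid [[0.6357 0.3077 0.055 ]
 [0.6313 0.1133 0.055 ]
 [0.4192 0.117  0.055 ]
 [0.4236 0.3086 0.055 ]
 [0.6115 0.217  0.055 ]]
rackbar [[ 0.6049  0.0472  0.15  ]
 [ 0.6429 -0.232   0.15  ]] cap [[ 0.4724 -0.3516  0.18  ]] cup [[0.7576 0.1656 0.08  ]] vb [[0.7773 0.006  0.05  ]] mouse [[0.3115 0.4482 0.03  ]]
4.425
```

View pics/w.png

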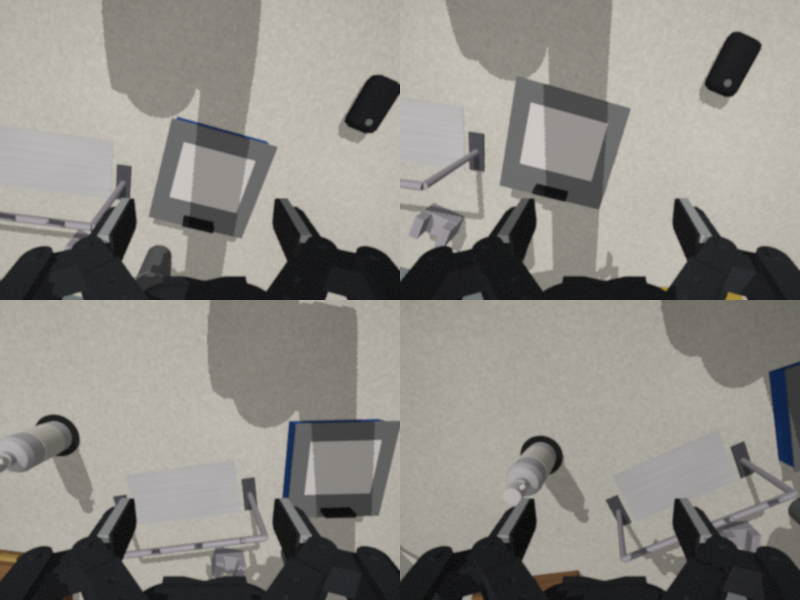

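The wrist tiles show the lid clear of the fingers in the first two, with the bar near (198,224) and (550,192). The rack bar and cap are half hidden by the fingers in the other two, so I'll take views of those from further out.

Run:
```python
from h import *
cs=[]
for i,(p,y) in enumerate([((.72,-.02,.35),0),((.72,-.16,.35),0),((.58,-.30,.36),0),((.58,-.38,.36),0)]):
    m.move_to(p,ori(y)); c=grab("wrist"); save(c,f"r{i}.npz"); cs.append(c)
tile(cs,"pics/r.png"); print(m.get_time())
Q=[]
for i,(x0,x1,y0,y1) in enumerate([(180,365,130,315),(120,305,80,280)]):
    c=load(f"w{i}.npz"); g=cv2.cvtColor(c["image"],cv2.COLOR_RGB2GRAY); b=c["image"].astype(int)
    k=np.zeros_like(g); k[y0:y1,x0:x1]=((g<112)&(b[...,2]-b[...,0]<25))[y0:y1,x0:x1]
    k=cv2.morphologyEx(k*255,cv2.MORPH_OPEN,np.ones((5,5)))
    cn=max(cv2.findContours(k,0,2)[0],key=cv2.contourArea); h=cv2.convexHull(cn)
    q=cv2.approxPolyDP(h,10,True)[:,0]; print(i,cv2.contourArea(h),q.tolist()); Q.append((c,q))
    bl=np.zeros_like(g); bl[y0:y1,x0:x1]=(g<40)[y0:y1,x0:x1]; bn=max(cv2.findContours(bl,0,2)[0],key=cv2.contourArea); print("bar",cv2.minAreaRect(bn))
    v=c["image"][:,:,::-1].copy(); cv2.polylines(v,[q.reshape(-1,1,2)],True,(0,0,255)); cv2.imwrite(f"pics/l{i}.png",v)
```

```text
7.7833
0 16533.0 [[221, 154], [351, 188], [308, 302], [193, 276]]
bar ((356.9999694824219, 284.5), (13.999998092651367, 58.99999237060547), -0.0)
1 19209.0 [[150, 101], [291, 140], [254, 266], [130, 236]]
bar ((192.30165100097656, 245.71803283691406), (42.257755279541016, 12.482644081115723), 13.240520477294922)
```

View pics/r.png

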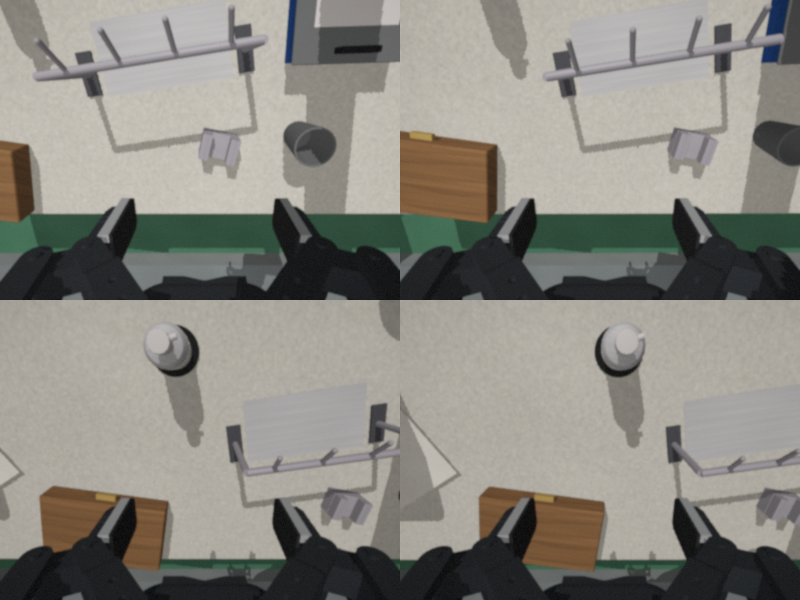

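The rack with all four pegs is clear at the top of tiles 1 and 2 (peg tips in tile 1 near (40,42), (103,30), (167,19), (231,8)). The cap top is at (160,342) and (627,342) in tiles 3 and 4. I'll enlarge these to get exact pixels.

Run:
```python
from h import *
def crop(c,x,y,w,h,s): return cv2.resize(c["image"][y:y+h,x:x+w,::-1],None,fx=s,fy=s,interpolation=cv2.INTER_CUBIC)
r=[load(f"r{i}.npz") for i in range(4)]
a=crop(r[0],30,0,320,110,2.5); b=crop(r[1],170,0,320,110,2.5)
c=np.hstack([crop(r[2],170,20,80,50,5)[:,:400],crop(r[3],240,20,80,50,5)[:,:400]])
cv2.imwrite("pics/rz.png",np.vstack([a[:275],b[:275],cv2.resize(c,(800,250))])[:800]); 
i=cv2.imread("pics/rz.png"); cv2.imwrite("pics/rz.png",cv2.resize(i,(800,600))); print(i.shape)
q=[np.array([[221,154],[351,188],[308,302],[193,276]]),np.array([[150,101],[291,140],[254,266],[130,236]])]
t=tri(load("w0.npz"),q[0],load("w1.npz"),q[1]);print(t)
for j in(0,1): print(onplane(load(f"w{j}.npz"),q[j],.055))
t=t[:,:3]; print("centre",t.mean(0),"sides",np.linalg.norm(np.roll(t,-1,0)-t,axis=1), [np.degrees(np.arctan2(*(v[1::-1]))) for v in (t[3]-t[0],t[2]-t[1])])
```

```text
(800, 800, 3)
[[0.4355 0.1192 0.0534 0.0012]
 [0.4299 0.3024 0.0472 0.0011]
 [0.6268 0.3115 0.0455 0.0008]
 [0.6271 0.1266 0.0545 0.0005]]
[[0.4346 0.1195 0.055 ]
 [0.4276 0.2995 0.055 ]
 [0.6196 0.3076 0.055 ]
 [0.6264 0.1267 0.055 ]]
[[0.4359 0.1195 0.055 ]
 [0.4294 0.3011 0.055 ]
 [0.6214 0.3098 0.055 ]
 [0.6271 0.1266 0.055 ]]
centre [0.5298 0.2149 0.0501] sides [0.1834 0.1971 0.1851 0.1917] [np.float64(2.210787460009271), np.float64(2.6335327175003505)]
```

View pics/rz.png

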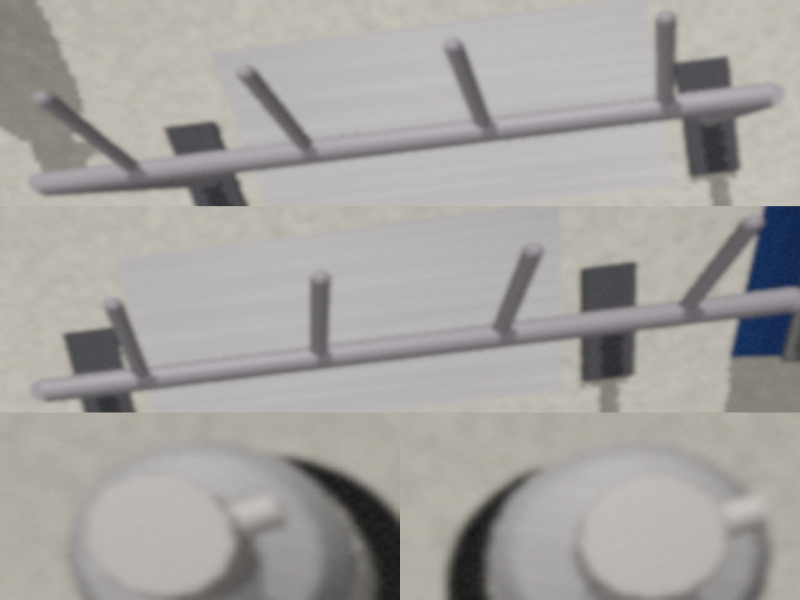

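The zoom shows the peg tips at (42,98), (247,74), (453,44), (666,20) in view 1 and (113,304), (320,277), (534,250), (750,225) in view 2. The cap discs are centred at (163,536) and (653,537).

Run:
```python
from h import *
r=[load(f"r{i}.npz") for i in range(4)]
A=lambda l:np.array(l)/[2.5,1.875]+[30,0]
B=lambda l:(np.array(l)-[0,206.25])/[2.5,1.875]+[170,0]
tip=tri(r[0],A([(42,98),(247,74),(453,44),(666,20)]),r[1],B([(113,304),(320,277),(534,250),(750,225)]))
base=tri(r[0],A([(135,168),(310,148),(488,127),(668,104)]),r[1],B([(148,377),(321,355),(504,331),(690,307)]))
cap=tri(r[2],[(202.6,52.9)],r[3],[(290.6,53.2)])
print("tips",tip);print("base",base);print("cap",cap)
def fit(P):
    n=np.arange(4); return np.array([np.polyfit(n,P[:,i],1) for i in range(3)])
print(fit(tip),fit(base)); print("len",np.linalg.norm(tip[:,:3]-base[:,:3],axis=1))
for dy in (0,):
  for al in (0,.2,.35,.5):
    R=ori(np.radians(2.4),al); print(al, m.solve_ik([.61,.22,.09],ori(np.radians(2.4)+np.pi/2)), m.solve_ik([.61,.22,.09],ori(np.radians(2.4)-np.pi/2)))
    break
```

```text
tips [[ 0.6084 -0.2     0.1904  0.    ]
 [ 0.598  -0.131   0.1882  0.0011]
 [ 0.587  -0.0618  0.1893  0.0002]
 [ 0.5775  0.0075  0.1877  0.    ]]
base [[ 0.6389 -0.1927  0.1571  0.0014]
 [ 0.6286 -0.1254  0.1521  0.0006]
 [ 0.6179 -0.0556  0.1527  0.0007]
 [ 0.6071  0.0131  0.1537  0.001 ]]
cap [[ 0.468  -0.3533  0.1716  0.0001]]
[[-0.0104  0.6083]
 [ 0.0692 -0.2001]
 [-0.0007  0.19  ]] [[-0.0106  0.639 ]
 [ 0.0687 -0.1932]
 [-0.001   0.1554]]
len [0.0457 0.0477 0.0483 0.0455]
0 None [ 0.3278  0.6627  1.6583 -0.      0.8206  0.2859]
```

```bash
cat >> h.py <<'E'
def guard(dz,fmax=4,step=.001,d=(0,0,-1),rate=.03):
    """creep along d for up to dz until the force changes by fmax; returns distance"""
    f0=np.array(m.get_contact_force()); s=0; d=np.array(d,float)
    while s<dz:
        m.servo_line(np.array(m.get_position())+d*step,rate=rate); s+=step
        if abs((np.array(m.get_contact_force())-f0)@d)>fmax: break
    return s
E
python3 - <<'E'
from h import *
print("bar px",onplane(load("w1.npz"),[(192.3,245.7)],.07))
ly=np.radians(2.4); C=np.array([.529,.2145,.05]); X=np.array([np.cos(ly),np.sin(ly),0]); Y=np.array([-X[1],X[0],0])
o=ori(ly-np.pi/2); b=C+.08*X
m.command_gripper(.06,80)
m.move_to([b[0],b[1],.16],o); m.servo_line([b[0],b[1],.081],rate=.12)
print("pre",m.get_contact_force())
m.command_gripper(0.0,80); print("w",m.get_width(),m.get_grip_force(),m.get_contact_force(),m.get_position())
p0=np.array(m.get_position()); R0=Ro.from_rotvec(m.get_ee_rot()); piv=C-.095*X
for a in range(5,31,5):
    D=Ro.from_rotvec(-np.radians(a)*Y); m.servo_line(piv+D.apply(p0-piv),(D*R0).as_rotvec(),rate=.06)
    print(a,np.array(m.get_contact_force()),m.get_width())
c=grab("scene"); save(c,"tip.npz"); cv2.imwrite("pics/tip.png",cv2.resize(c["image"][120:300,200:440,::-1],(480,360)))
np.savez("g.npz",p0=p0,R0=R0.as_rotvec(),C=C); print(m.get_time())
E
```

```text
bar px [[0.6068 0.2162 0.07  ]]
pre [ 0.9506 -0.2729 -0.4157]
w 0.007752069165064168 80.70693969726562 [-1.1887  1.0978  5.6933] [0.6093 0.2181 0.0818]
5 [ 0.1582  0.2579 -1.0916] 0.008228579196122085
10 [-1.4056 -0.4497 -0.2193] 0.008320379003867956
15 [-1.7247 -0.0216 -0.4147] 0.00812613576921181
20 [-0.7375 -1.0773 -1.2083] 0.00817977406228159
25 [-0.6548 -1.5798 -0.4802] 0.008114671750170974
30 [-1.5693 -0.8118 -0.7477] 0.007983054940290498
14.2667
```

View pics/tip.png

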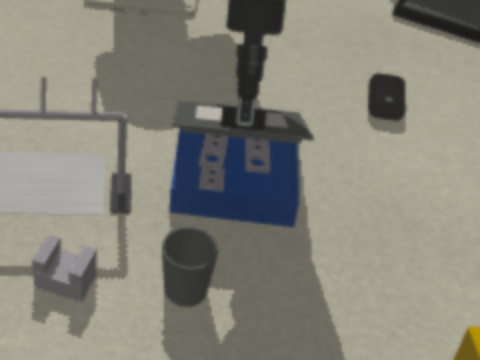

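The lid is tipped about 30° with its rear edge still on the rim. Inside the tub I can see three links, at roughly (212,155), (212,178) and (258,152). Next I lift the lid off and lay it to the left.

Run:
```python
from h import *
g=load("g.npz"); p0=g["p0"];R0=g["R0"]
p=np.array(m.get_position()); m.servo_line(p+[0,0,.06],rate=.12)
m.servo_line([p0[0],p0[1],.21],R0,rate=.12); print("w",m.get_width(),m.get_contact_force())
m.servo_line([.58,.38,.21],R0,rate=.25)
m.servo_line([.58,.55,.21],R0,rate=.25); print("w",m.get_width(),m.get_contact_force())
m.servo_line([.58,.55,p0[2]-.036],rate=.1)
print("down",guard(.012,3),m.get_position(),m.get_contact_force(),m.get_time())
m.command_gripper(.04); m.servo_line([.58,.55,.16],rate=.15)
o=ori(np.radians(2.4)); cs=[]
for i,p in enumerate([(.56,.215,.30),(.62,.215,.33)]):
    m.move_to(p,o); c=grab("wrist"); save(c,f"t{i}.npz"); cs.append(c)
c=grab("top"); save(c,"top1.npz"); c=grab("scene"); save(c,"sc1.npz")
print(m.get_time())
big=[cv2.resize(c["image"][:300,100:420,::-1],(400,375)) for c in cs]
lo=load("top1.npz")["image"][140:300,20:260,::-1]; sc=load("sc1.npz")["image"][140:260,260:440,::-1]
cv2.imwrite("pics/t.png",np.vstack([np.hstack(big),np.hstack([cv2.resize(lo,(400,225)),cv2.resize(sc,(400,225))])]))
```

```text
w 0.008085344459251716 [ 0.3793 -0.1378 -2.0637]
w 0.008546540444585521 [ 0.3712 -0.3434 -1.5419]
down 0.007 [0.5804 0.5503 0.0399] [-1.0429 -0.3841  2.3591] 21.25
24.9
```

View pics/t.png

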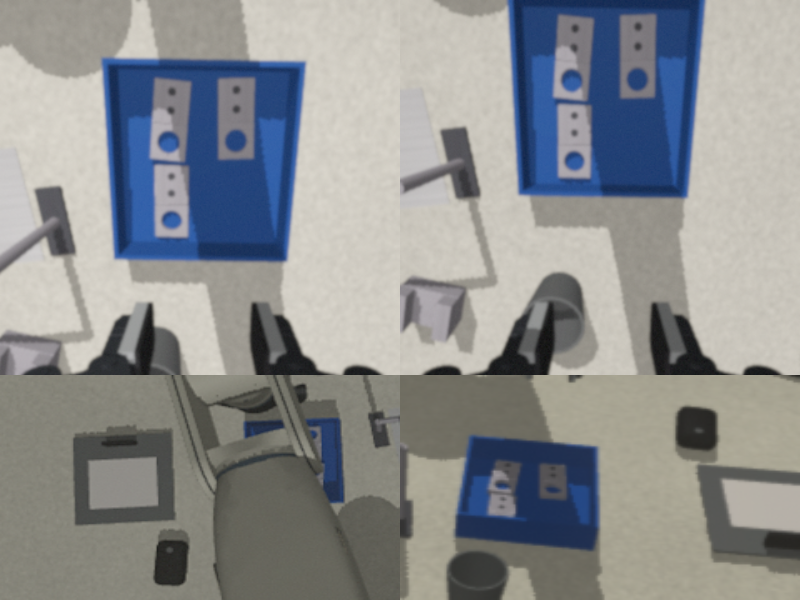

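Three links lie in the tub: two on the left of the image with eyes at (168,142) and (172,220), and one on the right with its eye at (236,140). All eyes face tub +x. The lid lies flat and right way up beside the mouse. Now I'll measure the links.

```bash
cat >> h.py <<'E'
def links(c,reg=None):
    """list of (rect centre, 4 corners, eye px) of grey plates lying on blue"""
    hsv=cv2.cvtColor(c["image"],cv2.COLOR_RGB2HSV)
    blue=cv2.inRange(hsv,(105,130,20),(130,255,255))
    tub=max(cv2.findContours(blue,0,2)[0],key=cv2.contourArea); hull=np.zeros_like(blue); cv2.drawContours(hull,[cv2.convexHull(tub)],-1,255,-1)
    k=cv2.morphologyEx(cv2.bitwise_and(hull,255-blue),cv2.MORPH_OPEN,np.ones((3,3)))
    cn,hi=cv2.findContours(k,cv2.RETR_CCOMP,2); out=[]
    for i,q in enumerate(cn):
        if hi[0][i][3]<0 and cv2.contourArea(q)>900:
            hs=[cn[j] for j in range(len(cn)) if hi[0][j][3]==i and cv2.contourArea(cn[j])>80]
            M=cv2.moments(max(hs,key=cv2.contourArea)) if hs else None
            r=cv2.minAreaRect(q); out.append((np.array(r[0]),cv2.boxPoints(r),np.array([M["m10"],M["m01"]])/M["m00"] if M else None,cv2.contourArea(q)))
    return sorted(out,key=lambda t:(t[0][0]>260,t[0][1]))
E
python3 - <<'E'
from h import *
c=[load("t0.npz"),load("t1.npz")]; L=[links(x) for x in c]
for a,b in zip(*L):
    print(a[3],b[3]); e=tri(c[0],[a[2]],c[1],[b[2]])[0]; print("eye",e,"ctr",tri(c[0],[a[0]],c[1],[b[0]])[0])
    for k,x in((0,a),(1,b)):
        P=onplane(c[k],np.vstack([x[0],x[2],x[1]]),.013); v=P[1]-P[0]
        sides=np.linalg.norm(P[3]-P[2]),np.linalg.norm(P[4]-P[3]); print("  pl",P[0],P[1],"yaw",np.degrees(np.arctan2(v[1],v[0])),np.linalg.norm(v),sides)
E
```

```text
3617.0 1972.0
eye [0.5098 0.1784 0.0099 0.    ] ctr [0.5064 0.1918 0.173  0.0012]
  pl [0.5252 0.1799 0.013 ] [0.5095 0.1786 0.013 ] yaw -175.58560699407835 0.015698038619109858 (np.float64(0.16625113333062544), np.float64(0.04055504855769086))
  pl [0.4881 0.1793 0.013 ] [0.51   0.1786 0.013 ] yaw -1.8813557660562723 0.02189497086226873 (np.float64(0.08144906188931865), np.float64(0.03822652614939911))
1934.5 1653.5
eye [0.495  0.2093 0.569  0.0594] ctr [0.5017 0.2094 0.5749 0.0576]
  pl [0.4837 0.2463 0.013 ] [0.5053 0.2473 0.013 ] yaw 2.863671831788595 0.021637198911532426 (np.float64(0.03787138831070107), np.float64(0.08074939582027839))
  pl [0.5716 0.1823 0.013 ] [0.5933 0.1827 0.013 ] yaw 1.2311535946782717 0.021738095155337835 (np.float64(0.03750663344686917), np.float64(0.08181694558168519))
```

```bash
cat >> h.py <<'E'
RY=np.radians(8.6); T40=np.radians(40)
D=np.array([-np.cos(RY)*np.cos(np.radians(50)),-np.sin(RY)*np.cos(np.radians(50)),np.sin(np.radians(50))])
def tip(n): return np.array([.6083-.0104*(n-1),-.2001+.0692*(n-1),.1885])
GX=.024
def hangpose(n,s,h):
    """TCP pose with the eye on peg n's axis, s beyond the tip"""
    o=ori(RY,T40); return tip(n)+s*D-axes(o)@np.array([-(GX+.021),0,h]),o
def pick(ctr,yaw):
    o=ori(yaw); g=np.array([ctr[0]-GX*np.cos(yaw),ctr[1]-GX*np.sin(yaw)])
    m.command_gripper(.048,60); m.move_to([*g,.13],o); m.servo_line([*g,.036],rate=.12)
    s=guard(.0075,3); p=np.array(m.get_position())
    if s<.0075: p[2]+=.0015; m.servo_line(p,rate=.03)
    print("tcp z",m.get_position()[2],"crept",s,m.get_contact_force())
    m.command_gripper(0.,60); h=m.get_position()[2]-.009
    print("closed",m.get_width(),m.get_grip_force(),m.get_contact_force())
    p=np.array(m.get_position()); m.servo_line([p[0],p[1],.13],rate=.12); m.servo_line([p[0],p[1],.25],rate=.25)
    print("up",m.get_width(),m.get_grip_force(),m.get_time()); return h
E
python3 - <<'E'
from h import *
for n in(1,2,3,4):
    for s in(.03,-.028): print(n,m.solve_ik(*hangpose(n,s,.02)))
L=[x for x in links(load("t1.npz"))]
for x in L:
    P=onplane(load("t1.npz"),np.vstack([x[0],x[2],x[1]]),.013); q=P[2:]; e=max([q[1]-q[0],q[2]-q[1]],key=np.linalg.norm); e*=np.sign(e[0]); print(P[0],P[1],"rectyaw",np.degrees(np.arctan2(e[1],e[0])))
h=pick((.4885,.1790),np.radians(-2.2)); np.save("hh.npy",h)
c=grab("wrist"); save(c,"k0.npz"); cv2.imwrite("pics/k0.png",c["image"][:,:,::-1]); print(h)
E
```

```text
1 None
1 None
2 None
2 [-0.4206  0.4385  2.1593  1.7602  0.3614  2.4824]
3 None
3 [-0.2694  0.4103  2.2246  2.0665  0.3022  2.297 ]
4 [-0.123   0.2394  2.321   2.0799  0.1999  2.4125]
4 [-0.0959  0.3922  2.2674  2.4709  0.2546  2.0356]
[0.4881 0.1793 0.013 ] [0.51   0.1786 0.013 ] rectyaw -4.766076605977491
[0.5716 0.1823 0.013 ] [0.5933 0.1827 0.013 ] rectyaw 1.8909081924885953
[0.4837 0.2465 0.013 ] [0.5059 0.2474 0.013 ] rectyaw 5.032879471990525
tcp z 0.028700002608202563 crept 0.008 [ 0.5311  0.0947 -0.6055]
closed 0.03370654505002097 59.15900409221649 [-0.7052 -0.8019  5.7001]
up 0.03371019489166716 59.77057993412018 30.9917
0.020207437179121185
```

View pics/k0.png

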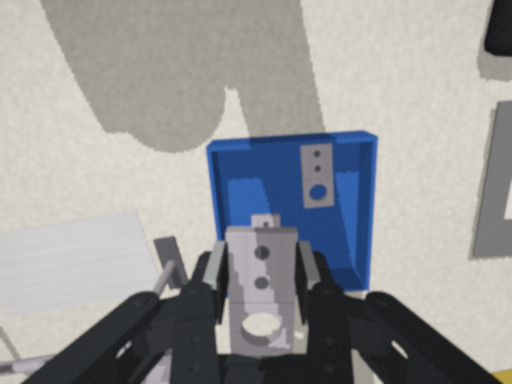

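The link is held squarely, with its eye at (262,326), exactly where predicted. A 40° tilt runs near the wrist singularity, so I'll look for a smaller tilt. The 23 mm eye allows this on a 7 mm peg.

Run:
```python
import re
s=open('h.py').read()
s=s.replace("def hangpose(n,s,h):","def hangpose(n,s,h,t=T40,y=RY):").replace("o=ori(RY,T40); return tip","o=ori(y,t); return tip")
open('h.py','w').write(s)
from h import *
for t in(15,20,25,30):
  for y in(-15,-5,9):
    r=[]
    for n in(1,2,3,4):
        a=[m.solve_ik(*hangpose(n,s,.02,np.radians(t),np.radians(y))) for s in(.025,0,-.025)]
        r.append("--" if any(q is None for q in a) else "q5 %.2f q6 %.2f..%.2f q4 %.2f..%.2f"%(min(q[4] for q in a),a[0][5],a[2][5],a[0][3],a[2][3]))
    print(t,y,r)
```

```text
15 -15 ['q5 0.58 q6 -1.71..-1.68 q4 0.05..0.04', 'q5 0.55 q6 -1.54..-1.51 q4 -0.01..-0.02', 'q5 0.54 q6 -1.35..-1.32 q4 -0.07..-0.09', 'q5 0.55 q6 -1.15..-1.12 q4 -0.14..-0.16']
15 -5 ['q5 0.59 q6 -1.99..-1.96 q4 0.13..0.13', 'q5 0.56 q6 -1.83..-1.81 q4 0.09..0.08', 'q5 0.53 q6 -1.65..-1.62 q4 0.03..0.02', 'q5 0.53 q6 -1.44..-1.42 q4 -0.04..-0.05']
15 9 ['q5 0.65 q6 -2.35..-2.33 q4 0.23..0.24', 'q5 0.60 q6 -2.22..-2.20 q4 0.20..0.21', 'q5 0.56 q6 -2.05..-2.04 q4 0.16..0.16', 'q5 0.53 q6 -1.86..-1.85 q4 0.10..0.10']
20 -15 ['q5 0.44 q6 -1.75..-1.71 q4 0.08..0.06', 'q5 0.42 q6 -1.54..-1.49 q4 -0.02..-0.04', 'q5 0.41 q6 -1.30..-1.24 q4 -0.13..-0.16', 'q5 0.43 q6 -1.05..-1.00 q4 -0.24..-0.28']
20 -5 ['q5 0.47 q6 -2.08..-2.06 q4 0.22..0.23', 'q5 0.43 q6 -1.90..-1.87 q4 0.15..0.15', 'q5 0.40 q6 -1.67..-1.64 q4 0.05..0.03', 'q5 0.39 q6 -1.41..-1.38 q4 -0.08..-0.10']
20 9 ['q5 0.55 q6 -2.49..-2.48 q4 0.36..0.38', 'q5 0.49 q6 -2.35..-2.35 q4 0.33..0.35', 'q5 0.44 q6 -2.16..-2.17 q4 0.26..0.29', 'q5 0.40 q6 -1.93..-1.94 q4 0.17..0.18']
25 -15 ['q5 0.31 q6 -1.80..-1.76 q4 0.14..0.12', 'q5 0.28 q6 -1.52..-1.45 q4 -0.03..-0.08', 'q5 0.28 q6 -1.19..-1.10 q4 -0.22..-0.30', 'q5 0.32 q6 -0.87..-0.77 q4 -0.40..-0.50']
25 -5 ['q5 0.35 q6 -2.23..-2.23 q4 0.36..0.39', 'q5 0.30 q6 -2.01..-2.00 q4 0.26..0.27', 'q5 0.26 q6 -1.71..-1.68 q4 0.08..0.07', 'q5 0.26 q6 -1.34..-1.28 q4 -0.14..-0.20']
25 9 ['--', '--', 'q5 0.33 q6 -2.34..-2.39 q4 0.43..0.50', 'q5 0.28 q6 -2.07..-2.11 q4 0.29..0.35']
30 -15 ['q5 0.17 q6 -1.93..-1.91 q4 0.26..0.27', 'q5 0.14 q6 -1.49..-1.33 q4 -0.06..-0.19', 'q5 0.16 q6 -0.97..-0.70 q4 -0.45..-0.69', 'q5 0.23 q6 -0.56..-0.33 q4 -0.70..-0.92']
30 -5 ['--', 'q5 0.17 q6 -2.24..-2.34 q4 0.48..0.60', 'q5 0.12 q6 -1.80..-1.80 q4 0.17..0.19', 'q5 0.12 q6 -1.18..-0.94 q4 -0.30..-0.53']
30 9 ['--', '--', '--', '--']
```

```bash
cat >> h.py <<'E'
def hang(n,h,t=np.radians(20),y=0.):
    p,o=hangpose(n,.03,h,t,y)
    m.move_to([.44,p[1]*.7,.30],o); print("w before",m.get_width(),m.get_grip_force())
    m.move_to(p,o); m.servo_line(hangpose(n,.004,h,t,y)[0],rate=.1)
    f0=np.array(m.get_contact_force())
    for s in np.arange(-.002,-.027,-.004):
        m.servo_line(hangpose(n,s,h,t,y)[0],rate=.05); f=np.array(m.get_contact_force())-f0
        if np.linalg.norm(f)>8: print("contact at",s,f); return False
    print("in place",m.get_width(),f,m.get_time()); return True
def letgo(n,h,t=np.radians(20),y=0.):
    m.command_gripper(.05); m.hold(.3); m.servo_line(hangpose(n,.05,h,t,y)[0],rate=.15)
    p=np.array(m.get_position()); m.move_to([.44,p[1],.30],ori(y)); print("t",m.get_time())
E
python3 - <<'E'
from h import *
h=float(np.load("hh.npy"))
ok=hang(2,h)
c=grab("scene"); save(c,"s2.npz"); cv2.imwrite("pics/s2.png",cv2.resize(c["image"][90:240,120:320,::-1],(800,600),interpolation=cv2.INTER_CUBIC))
E
```

```text
w before 0.03361770088676477 59.775540232658386
in place 0.033531920688483347 [-0.3346 -0.7498 -1.3598] 34.8833
```

View pics/s2.png

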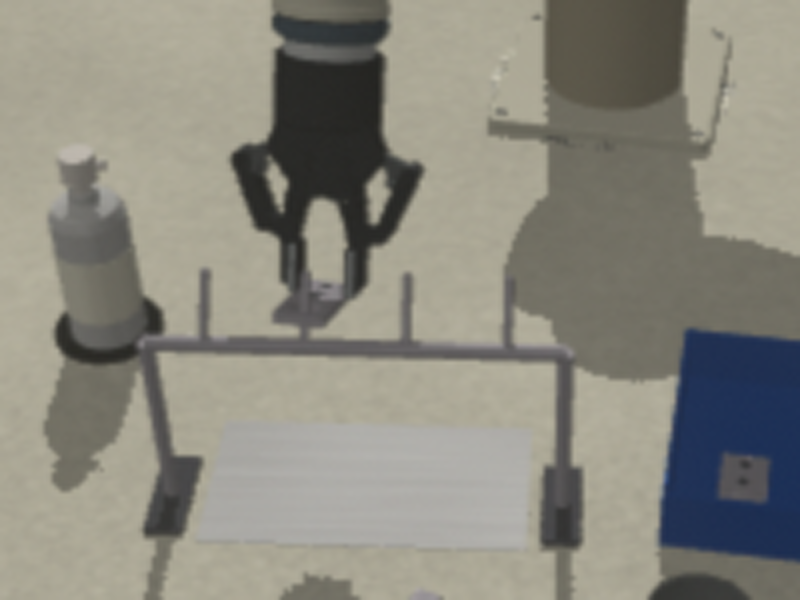

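Peg 2 appears above the plate at (305,270-298) and again below it at (305,322-340), so it passes through the eye. Releasing and going on to the second link.

Run:
```python
from h import *
h=float(np.load("hh.npy"))
letgo(2,h)
c=grab("scene"); save(c,"s3.npz"); a=cv2.resize(c["image"][110:260,120:320,::-1],(400,300),interpolation=cv2.INTER_CUBIC)
h=pick((.5716,.1825),np.radians(1.7)); np.save("hh.npy",h)
c=grab("wrist"); save(c,"k1.npz"); b=cv2.resize(c["image"][:,:,::-1],(400,300))
ok=hang(3,h)
c=grab("scene"); d=cv2.resize(c["image"][110:260,120:320,::-1],(400,300),interpolation=cv2.INTER_CUBIC)
c=grab("top"); e=cv2.resize(c["image"][130:250,60:360,::-1],(400,300))
cv2.imwrite("pics/s3.png",np.vstack([np.hstack([a,b]),np.hstack([d,e])]))
```

```text
t 36.775
tcp z 0.028798147905274338 crept 0.008 [-0.3691  0.8373  0.2078]
closed 0.033355099513957535 59.641900062561035 [-1.0645 -1.798   5.4503]
up 0.03384988625033022 59.75359082221985 43.2833
w before 0.033746013063294666 59.76004242897034
in place 0.033674448349036545 [0.2109 0.0402 0.0933] 47.05
```

View pics/s3.png

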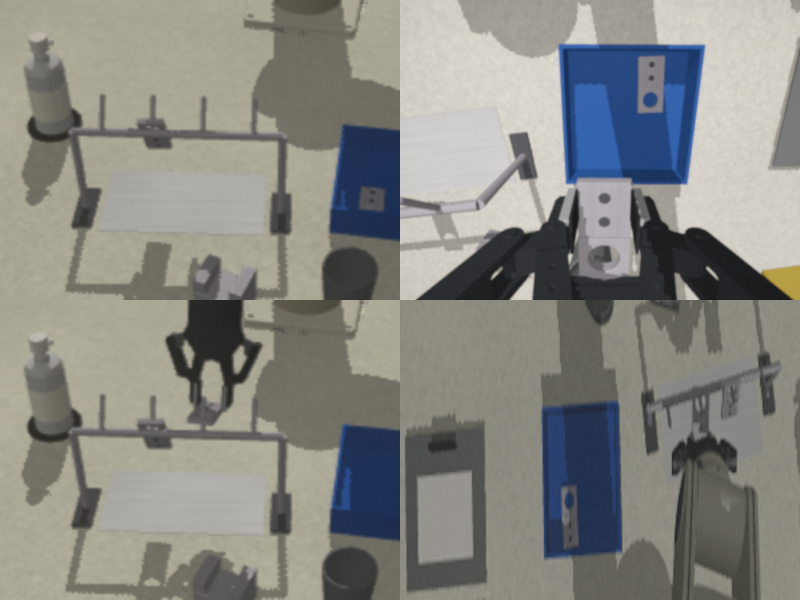

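The first link hangs on peg 2 at (152,133), just behind the crossbar, and the second is threaded on peg 3 at (207,408). Now the third link goes on peg 4, then I check all of them.

Run:
```python
from h import *
h=float(np.load("hh.npy")); letgo(3,h)
h=pick((.4837,.2464),np.radians(4)); np.save("hh.npy",h)
if m.get_width()>.03 and hang(4,h):
    letgo(4,h)
m.move_to([.44,-.06,.40],ori(0)); m.move_to([.44,-.25,.40],ori(-.3))
c=grab("scene"); a=cv2.resize(c["image"][110:260,120:320,::-1],(400,300),interpolation=cv2.INTER_CUBIC)
e=cv2.resize(c["image"][120:270,270:470,::-1],(400,300))
m.move_to([.72,-.09,.35],ori(0)); c=grab("wrist"); save(c,"r4.npz"); b=cv2.resize(c["image"][0:180,100:340,::-1],(400,300))
m.move_to([.44,-.25,.40],ori(-.3)); c=grab("top"); save(c,"top2.npz"); d=cv2.resize(c["image"][130:310,50:350,::-1],(400,300))
cv2.imwrite("pics/s4.png",np.vstack([np.hstack([a,b]),np.hstack([d,e])])); print(m.get_time())
```

```text
t 49.0167
tcp z 0.028705919250808773 crept 0.008 [ 0.8032 -0.3688 -0.4973]
closed 0.033227771035046656 59.27299618721008 [-0.2434 -0.8229  4.9149]
up 0.033856158468000934 59.75547552108765 55.4083
w before 0.03370393944935509 59.754576086997986
in place 0.03382378497309672 [ 1.6823  1.332  -0.0766] 59.075
t 60.95
64.9083
```

View pics/s4.png

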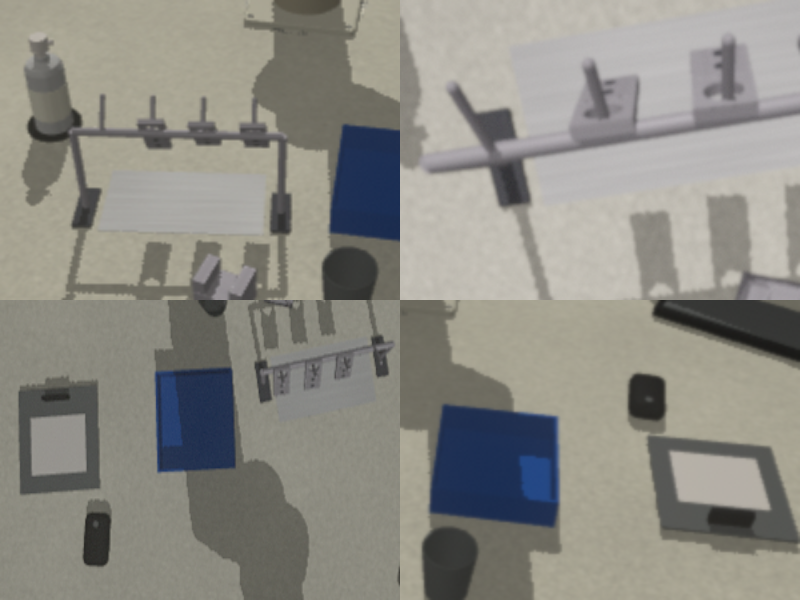

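All three links hang on pegs 2-4 and the tub is empty; the lid and mouse are undisturbed. Next is the spray cap.

Run:
```python
from h import *
m.command_gripper(0.,30)
o=ori(np.radians(-100)); m.move_to([.468,-.3533,.24],o); m.servo_line([.468,-.3533,.205],rate=.1)
s=guard(.025,1.5); z0=m.get_position()[2]; print("touch",s,z0,m.get_contact_force())
f0=np.array([0,0,0]); 
for i in range(14):
    p=np.array(m.get_position()); m.servo_line([.468,-.3533,z0-.001*(i+1)],rate=.03); f=m.get_contact_force()[2]; print(i+1,round(f,2),end="; ")
    if f>10: break
print("z",m.get_position()); m.hold(.5); print(m.get_contact_force())
c=grab("scene"); a=c["image"][110:210,120:190,::-1]
m.servo_line([.468,-.3533,.24],rate=.06); m.hold(.3); m.servo_line([.468,-.3533,.34],rate=.2); c=grab("scene"); b=c["image"][110:210,120:190,::-1]
# lid relook
m.move_to([.47,.40,.33],ori(.3)); cs=[grab("wrist")]; m.move_to([.54,.44,.33],ori(.3)); cs.append(grab("wrist"))
save(cs[0],"e0.npz");save(cs[1],"e1.npz")
cv2.imwrite("pics/s5.png",np.vstack([np.hstack([cv2.resize(x["image"][:,:,::-1],(400,300)) for x in cs]),np.hstack([cv2.resize(x,(210,300)) for x in(a,b)]+[np.zeros((300,380,3),np.uint8)])])); print(m.get_time())
```

```text
touch 0.009000000000000001 0.19640545216386132 [-0.3842  0.293   3.0628]
1 2.47; 2 3.55; 3 2.66; 4 3.29; 5 4.01; 6 4.6; 7 5.13; 8 9.61; 9 15.75; z [ 0.4682 -0.3534  0.1889]
[ 0.0488  4.7723 16.1499]
77.3917
```

View pics/s5.png

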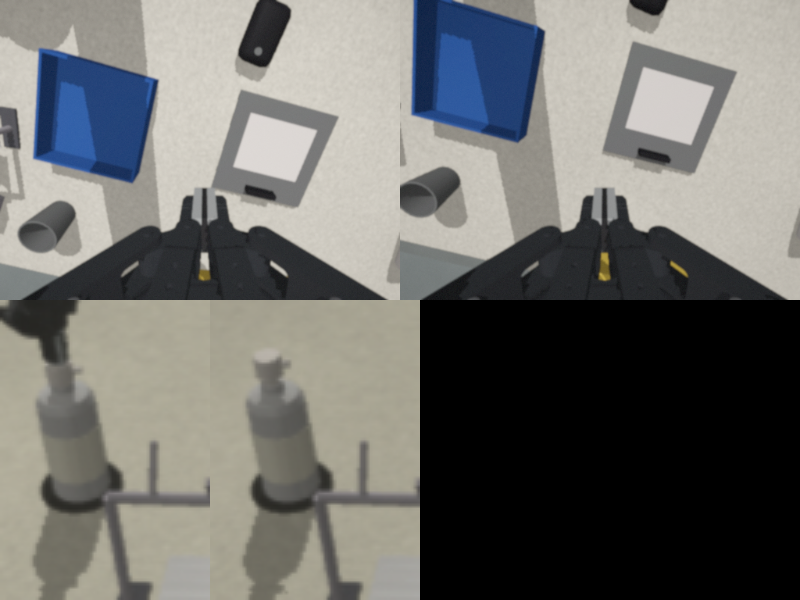

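The cap was pressed to its stop (the force jumped from 5 to 16 N over the last 2 mm) and is back up in the second view. The lid lies at (275,150), near where I left it. Measuring the lid and the tub rim now.

```bash
cat >> h.py <<'E'
def yaw4(P):
    """yaw (mod 90, near 0) and centre of a 4-corner ground rectangle"""
    r=[]
    for i in range(4):
        v=P[(i+1)%4]-P[i]; a=np.degrees(np.arctan2(v[1],v[0])); r.append((a+45)%90-45)
    return np.mean(r),r,P.mean(0),np.linalg.norm(np.roll(P,-1,0)-P,axis=1)
def lidquad(c,roi,thr=135):
    x0,x1,y0,y1=roi; g=cv2.cvtColor(c["image"],cv2.COLOR_RGB2GRAY); k=np.zeros_like(g); k[y0:y1,x0:x1]=(g<thr)[y0:y1,x0:x1]
    k=cv2.morphologyEx(k*255,cv2.MORPH_OPEN,np.ones((5,5)))
    h=cv2.convexHull(max(cv2.findContours(k,0,2)[0],key=cv2.contourArea))
    return cv2.approxPolyDP(h,10,True)[:,0],g
E
python3 - <<'E'
from h import *
Q=[];cc=[]
for f,roi in(("e0",(262,440,105,280)),("e1",(250,440,45,232))):
    c=load(f+".npz"); q,g=lidquad(c,roi); q=np.roll(q,-np.argmin(q[:,1]),0); print(f,q.tolist()); P=onplane(c,q,.013); print("lid",yaw4(P)); Q.append(q);cc.append(c)
    x0,x1,y0,y1=roi; k=np.zeros_like(g); k[y0:y1,x0:x1]=(g<40)[y0:y1,x0:x1]; bn=max(cv2.findContours(k,0,2)[0],key=cv2.contourArea); r=cv2.minAreaRect(bn); print("bar",r,onplane(c,[r[0]],.03))
if len(Q[0])==len(Q[1])==4: print("tri",tri(cc[0],Q[0],cc[1],Q[1]))
c=load("t0.npz"); hsv=cv2.cvtColor(c["image"],cv2.COLOR_RGB2HSV); b=cv2.inRange(hsv,(105,130,20),(130,255,255))
h=cv2.convexHull(max(cv2.findContours(b,0,2)[0],key=cv2.contourArea)); q=cv2.approxPolyDP(h,10,True)[:,0]; print(q.tolist()); P=onplane(c,q,.05); print("tub",P,yaw4(P))
E
```

```text
e0 [[309, 117], [430, 149], [380, 263], [272, 239]]
lid (np.float64(2.829079523574025), [np.float64(2.8524774326111526), np.float64(2.69764854648934), np.float64(3.2633822327581044), np.float64(2.5028098824375036)], array([0.5012, 0.5441, 0.013 ]), array([0.1815, 0.1937, 0.1822, 0.1951]))
bar ((332.0882263183594, 246.1470947265625), (38.07809066772461, 8.48874568939209), 14.03624439239502) [[0.5797 0.5465 0.03  ]]
e1 [[298, 55], [428, 92], [376, 220], [261, 193]]
lid (np.float64(2.9279620796848658), [np.float64(2.653771779478461), np.float64(2.9728844552586295), np.float64(3.207929629868133), np.float64(2.8772624541342395)], array([0.5019, 0.5449, 0.013 ]), array([0.1832, 0.1943, 0.1835, 0.196 ]))
bar ((324.5882568359375, 199.14706420898438), (40.503448486328125, 8.246211051940918), 14.03624439239502) [[0.5807 0.5477 0.03  ]]
tri [[0.4087 0.4486 0.0144 0.0006]
 [0.3996 0.6338 0.0076 0.0005]
 [0.5973 0.6459 0.0035 0.0011]
 [0.6066 0.4589 0.0064 0.    ]]
[[183, 47], [342, 50], [327, 207], [192, 204]]
tub [[0.4385 0.1241 0.05  ]
 [0.4342 0.2986 0.05  ]
 [0.6194 0.3027 0.05  ]
 [0.6225 0.1282 0.05  ]] (np.float64(1.2486342072182772), [np.float64(1.413045952145211), np.float64(1.262281346184551), np.float64(1.0345996486874895), np.float64(1.2846098818558573)], array([0.5286, 0.2134, 0.05  ]), array([0.1745, 0.1853, 0.1744, 0.1841]))
```

Run:
```python
from h import *
g=load("g.npz"); p0=g["p0"];R0=g["R0"]
m.command_gripper(.06,80); m.move_to([.5804,.5500,.14],R0)
c=grab("wrist")
m.servo_line([.5804,.5500,.0405],rate=.12); m.command_gripper(0.,80); print("w",m.get_width(),m.get_grip_force(),m.get_position())
p=np.array(m.get_position()); dz=p[2]-.0399
m.servo_line([p[0],p[1],.21],rate=.12); print("w",m.get_width(),m.get_contact_force())
m.servo_line([p0[0],p0[1],.21],R0,rate=.2); m.hold(.2); print("w",m.get_width(),m.get_contact_force(),m.get_torque(),"expected z",p0[2]+dz)
m.servo_line([p0[0],p0[1],p0[2]+.012],rate=.1)
s=guard(.018,5); m.hold(.2); print("down",s,m.get_position(),m.get_contact_force(),m.get_torque(),"p0",p0,m.get_time())
c=grab("scene"); a=cv2.resize(c["image"][130:280,250:450,::-1],(800,600),interpolation=cv2.INTER_CUBIC); cv2.imwrite("pics/f0.png",a)
```

```text
w 0.008298268697136086 81.32826447486877 [0.5807 0.5503 0.0414]
w 0.008099131318730435 [ 0.1926  0.2165 -0.4691]
w 0.008247735143185221 [ 0.9064 -0.4029 -1.4967] [-0.0179 -0.0945 -0.0118] expected z 0.08329187077124373
down 0.012000000000000004 [0.6097 0.2181 0.0833] [-3.3281 -1.1583  7.4178] [-0.1719  0.4588 -0.0464] p0 [0.6093 0.2181 0.0818] 89.3
```

Contact came exactly at the expected seated height (0.0833 m). Releasing and checking.

Run:
```python
from h import *
m.command_gripper(.05); p=np.array(m.get_position()); m.servo_line([p[0],p[1],.16],rate=.12)
cs=[]
for i,(q,y) in enumerate([((.42,.17,.33),.3),((.46,.27,.33),.3)]):
    m.move_to(q,ori(y)); c=grab("wrist"); save(c,f"z{i}.npz"); cs.append(c)
Q=[]
for c,roi in zip(cs,[(180,365,130,315),(120,305,80,280)]):
    x0,x1,y0,y1=roi; im=c["image"].astype(int); c2=dict(c); im[(im[...,2]-im[...,0])>25]=255; c2["image"]=im.astype(np.uint8)
    q,_=lidquad(c2,roi,112); q=np.roll(q,-np.argmin(q[:,1]),0); print(q.tolist(),yaw4(onplane(c,q,.055))); Q.append(q)
if len(Q[0])==len(Q[1])==4: print(tri(cs[0],Q[0],cs[1],Q[1]))
m.move_to([.30,-.35,.40],ori(-.8))
s=grab("scene"); t=grab("top"); save(s,"zs.npz")
R=lambda im,x,y,w,h:cv2.resize(im[y:y+h,x:x+w,::-1],(400,300),interpolation=cv2.INTER_CUBIC)
cv2.imwrite("pics/f1.png",np.vstack([np.hstack([R(s["image"],260,150,120,90),R(cs[1]["image"],100,60,240,180)]),np.hstack([R(s["image"],110,110,280,180),R(t["image"],100,80,320,240)])]))
print(m.get_time())
```

```text
[[334, 230], [364, 291], [364, 314], [180, 314], [210, 233]] (np.float64(11.153823327039436), [np.float64(44.752285374911565), np.float64(23.323799333331493), np.float64(17.162637650927124), np.float64(-40.62342905101244)], array([0.5863, 0.267 , 0.055 ]), array([0.1158, 0.0431, 0.2891, 0.1511, 0.1762]))
[[265, 173], [255, 267], [173, 279], [171, 236]] (np.float64(3.685795590231013), [np.float64(11.609346297353369), np.float64(26.83874515852098), np.float64(14.240248366020552), np.float64(-37.94515746097085)], array([0.5983, 0.2436, 0.055 ]), array([0.1444, 0.125 , 0.0717, 0.1628]))
95.2083
```

View pics/f1.png

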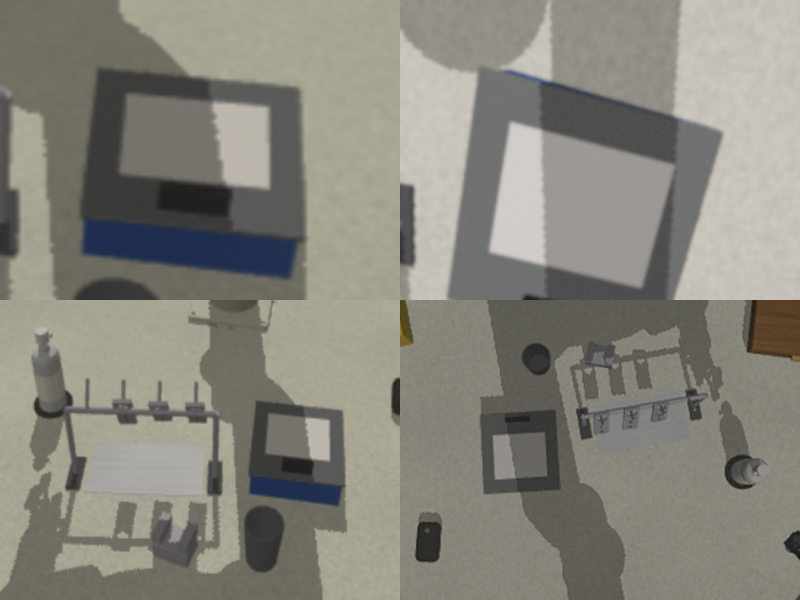

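The final view shows the lid level on the tub with its overhang about even, all three links hanging, the cap up and the bystanders in place. There is a thin blue sliver at the robot-side edge, so I'll compare numerically with the initial seated images from the same camera poses.

Run:
```python
from h import *
s0=cv2.imread("pics/scene0.png")[:,:,::-1]; s1=load("zs.npz")["image"]
def blobs(im,roi,name):
    x0,x1,y0,y1=roi; im=im[y0:y1,x0:x1]; hsv=cv2.cvtColor(im,cv2.COLOR_RGB2HSV); g=cv2.cvtColor(im,cv2.COLOR_RGB2GRAY)
    for n,k in(("blue",cv2.inRange(hsv,(105,110,15),(130,255,255))),("bar",cv2.inRange(g,0,38))):
        cn=cv2.findContours(k,0,2)[0]
        for q in sorted(cn,key=cv2.contourArea)[::-1][:1]: r=cv2.minAreaRect(q); print(name,n,cv2.contourArea(q),np.round(np.array(r[0])+[x0,y0],1),np.round(r[1],1),round(r[2],1),int(k.sum()//255),cv2.boundingRect(q))
blobs(s0,(275,365,165,235),"sc before"); blobs(s1,(275,365,165,235),"sc after")
for v,roi in((0,(185,345,140,300)),(1,(120,300,80,262))):
    for f in("w","z"): c=load(f"{f}{v}.npz"); print(c["T"][:3,3]); blobs(c["image"],roi,f+str(v))
a,b=load("w1.npz")["image"],load("z1.npz")["image"]
w=[cv2.resize(x["image"][y:y+180,xx:xx+200,::-1],(400,300)) for x,y,xx in((load("w0.npz"),140,170),(load("z0.npz"),140,170),(load("w1.npz"),90,110),(load("z1.npz"),90,110))]
cv2.imwrite("pics/f2.png",np.vstack([np.hstack(w[:2]),np.hstack(w[2:])]))
```

```text
sc before blue 606.5 [316.4 223.5] [62.4 11.1] 6.5 678 (11, 50, 63, 18)
sc before bar 108.5 [317.7 209.3] [20.1  6.6] 6.3 134 (33, 41, 21, 8)
sc after blue 579.5 [315.9 223.7] [62.5 10.5] 6.3 650 (10, 51, 63, 17)
sc after bar 126.0 [317.5 209.3] [19.6  7.6] 5.7 152 (33, 40, 20, 9)
[0.341  0.1456 0.4505]
w0 blue 84.0 [283.5 166.6] [117.2   1.9] 15.6 199 (42, 11, 114, 32)
w0 bar 448.0 [254.2 286.3] [40.2 13. ] 13.0 496 (49, 137, 40, 20)
[0.3411 0.1453 0.4501]
z0 blue 267.5 [283.6 167.5] [118.8   3.9] 14.9 387 (41, 11, 116, 33)
z0 bar 831.5 [327.5 272. ] [54. 33.] 90.0 2010 (126, 105, 34, 55)
[0.3808 0.2463 0.4498]
w1 blue 0.0 [189. 246.] [0. 0.] 0.0 2 (69, 166, 1, 1)
w1 bar 447.5 [192.3 245.7] [42.2 12.3] 13.5 538 (51, 157, 43, 20)
[0.3811 0.2459 0.4497]
z1 bar 272.5 [181.9 248.8] [21.9 23.4] 21.8 444 (51, 158, 26, 24)
```

View pics/f2.png

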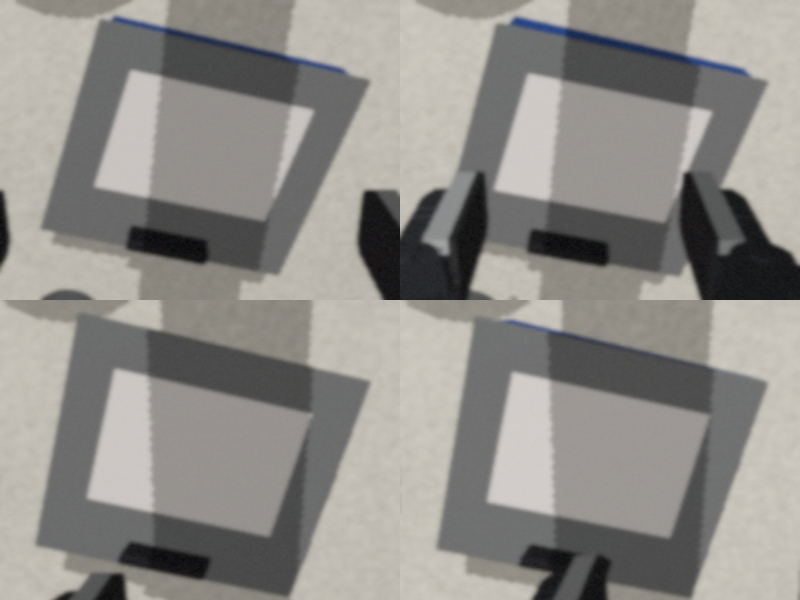

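Run:
```python
from h import *
A=lambda l,o:np.array(l)/[2,5/3]+o
pts={"w":([(104,20),(370,80),(131,70),(315,110),(95,187),(265,220),(42,230),(278,273)],[(78,13),(370,81),(114,68),(312,114),(87,198),(271,237),(37,245),(289,297)]),
     "z":([(97,25),(368,80),(127,72),(314,111),(94,190),(265,221)],[(75,18),(368,81),(113,72),(310,115),(87,202),(271,238),(37,248),(291,297)])}
for f,(a,b) in pts.items():
    c0,c1=load(f+"0.npz"),load(f+"1.npz"); n=len(a)
    print(f,"corners TL TR, panel TL TR BL BR\n",tri(c0,A(a,[170,140]),c1,A(b[:n],[110,90])))
    P=onplane(c1,A(b,[110,90]),.055); print(" plane",P[:,:2].round(4).tolist())
# panel edges in both by threshold, same camera poses
def pan(c,roi):
    x0,x1,y0,y1=roi; g=cv2.cvtColor(c["image"],cv2.COLOR_RGB2GRAY)[y0:y1,x0:x1]; k=cv2.inRange(g,118,255)
    k=cv2.morphologyEx(k,cv2.MORPH_OPEN,np.ones((5,5))); n,l,st,ce=cv2.connectedComponentsWithStats(k)
    cy,cx=l.shape[0]//2,l.shape[1]//2; q=np.argwhere(l==l[cy,cx])[:,::-1].astype(np.int32); return cv2.boxPoints(cv2.minAreaRect(q))+[x0,y0], ce[l[cy,cx]]+[x0,y0], st[l[cy,cx],4]
for f in "wz":
    r0=pan(load(f+"0.npz"),(212,330,170,280)); r1=pan(load(f+"1.npz"),(150,272,120,238)); print(f,r0[1:],r1[1:],tri(load(f+"0.npz"),[r0[1]],load(f+"1.npz"),[r1[1]]))
```

```text
w corners TL TR, panel TL TR BL BR
 [[0.4308 0.1203 0.0621 0.0017]
 [0.4266 0.3058 0.0523 0.0001]
 [0.4645 0.1479 0.0589 0.    ]
 [0.4611 0.2777 0.0575 0.0007]
 [0.574  0.1516 0.0588 0.0001]
 [0.5741 0.2827 0.0507 0.0005]
 [0.6293 0.1249 0.056  0.0011]
 [0.628  0.3129 0.0484 0.0017]]
 plane [[0.4325, 0.1176], [0.4262, 0.3054], [0.4654, 0.1469], [0.4619, 0.2778], [0.5759, 0.1507], [0.5722, 0.2823], [0.6293, 0.1248], [0.6248, 0.3116]]
z corners TL TR, panel TL TR BL BR
 [[0.4365 0.1163 0.0556 0.0001]
 [0.4273 0.3043 0.0509 0.0001]
 [0.4696 0.1452 0.05   0.0002]
 [0.4619 0.2762 0.0586 0.0013]
 [0.579  0.151  0.0555 0.0004]
 [0.5753 0.2824 0.05   0.0008]]
 plane [[0.4366, 0.116], [0.4269, 0.3037], [0.4686, 0.1464], [0.4633, 0.2762], [0.5794, 0.1508], [0.5733, 0.2819], [0.6322, 0.1247], [0.6245, 0.3123]]
w (array([269.5328, 227.1097]), np.int32(6746)) (array([206.2225, 181.4879]), np.int32(7837)) [[0.5143 0.2112 0.0587 0.0005]]
z (array([268.7893, 228.4807]), np.int32(6802)) (array([205.5399, 182.8401]), np.int32(7891)) [[0.5166 0.2102 0.0583 0.0006]]
```

The panel sits at the same height as before the lid was first removed (58.3 mm now, 58.7 mm then). It is shifted 2.5 mm, which is within the lip's play, and no corner is raised, so the lid is fully home.

```bash
python3 -c "
from rig import manip as m
m.hold(.3); print(m.get_time()); print(m.sign_off())"
```

```text
95.5083
the job is handed in; nothing more can be done
None
```

The job is handed in at 95.5 s: the lid was tipped on its edge, lifted off and laid flat, the tub's three links hang on pegs 2–4, the spray cap was pressed fully down and came back up, and the lid is back home on the tub with the cup, mouse and V-block untouched.

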